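# Fold out the press crank and wind it home

### The arm

A 6-joint arm with a two-finger parallel gripper is mounted at the origin on the work surface. World frame = base frame: x ahead of the robot, y to its left, z up, the work surface at z = 0. Lengths are in m, angles in rad, forces in N, time in s.
With the tool pointing down it reaches from about 0.325 to 0.9 m from the base axis. Payload 6.1 kg.
Tool frame: the origin (TCP) lies midway between the tips of the shut fingers; the grasp point (between the pads) lies r.grasp_offset behind it (r.grasp_offset is the distance from the TCP to the grasp point, in m); y points along the fingers, z is the direction in which the jaws open and shut, and the axes are right-handed (so a half turn about y gives the same grasp; the last joint's range is limited). The gripper opens to 87 mm and grips with 3 to 60 N. Pads are 19 mm wide; open, the fingers measure 117 mm over their backs; the gripper's body (75 mm by 190 mm) begins 51 mm behind the grasp point.
Start: joints at [0.981, 0.22, 1.526, -0, 1.395, -0.126], TCP at [0.28, 0.559, 0.223] pointing down, gripper open.
Joint ranges: [-2.98, 2.98], [-0.91, 2.08], [0.09, 2.57], [-1.24, 4.39], [0.2, 2.65], [-2.68, 2.68]. Speed limits (rad/s): [2.57, 2.57, 3.01, 3.14, 3.14, 3.14].

### API

Orientations are given as a unit quaternion [w, x, y, z].
In Python, from rig import readout, optics, r gives the robot as it stands. The module is installed in compiled form; this text tells all that it offers.
- The arm moves only by the tool step_arm, never from a script. Its argument "targets" is text: rows parted by semicolons, each of 5 numbers parted by spaces: the shift along the tool's x, y, z in cm, then the turn about the tool's y in rad, then the opening, from 0 (shut) to 1 (fully open). A call has 1 to 20 rows; each row is the pose to reach, as a shift and turn from the pose commanded when the call began, along the tool's axes at that moment; what a row does not reach only later rows make up. A row lasts 1/8 s, in which the tool goes at most 62.5 mm and 10.7 degrees, less where a joint would pass 70% of its speed; a pose out of reach is approached as far as the arm can. A call with a gripper value outside its range is refused whole. The fingers move at their own pace and stop on an object; "newtons" is the grip in N (left out, the last holds). Time passes only in rows, so rows that repeat a pose let the fingers close. It gives the time, the measured TCP pose, the force and the opening at its end, in the units of the state.
- readout.get_obs(): the state, without advancing time (a new reading comes with each control period).
- optics.camera(name): name is "side" or "top"; returns the picture (400x640x3 uint8, red, green, blue); there is no depth.
- optics.camera_params(name): a dict with "fx", "fy", "cx", "cy" (pixels), "distortion" ([k1, k2, p1, p2, k3] as OpenCV has them; the pictures are not rectified), "rvec" (rotation vector, rad) and "tvec" (3), from world to camera coordinates, as OpenCV has them. Camera axes: x right, y down, z forward; pixel columns grow to the right and rows downward; lengths in m; the calibration is good to about 2 mm. A picture is of the moment at which its call begins. camera_params takes no time and is no camera call.
- r.sign_off(): hands the job in, once; it reports no verdict.
Trained networks look in the newest picture that a camera, given by its name, has taken for a name from the list of things; names that differ only in an ending like _2 or _b are one class to them, and where a whole thing is asked for, a point or a joint stands for the part that bears it (a point fixed in the world has none). Each returns a list of dicts, best first, with "conf" (0 to 1); they miss things now and then, are a little off and sometimes report something else, mostly with a low value. They report only what shows in the picture. A call takes as long as a camera call.
- optics.regions_of(camera, target): "region" (400x640 bool, what is visible of it).
- optics.landmark_of(camera, target): "location" ([x, y, z] in m, in world coordinates, good to about 4 mm: a listed point, or the origin of a listed thing).
The state is a dict: "time_s": time; "qpos": joint angles; "dq": joint speeds; "joint_torque": joint torques, N m; "tcp_pos": TCP position; "orientation": TCP orientation; "wrist_force": force on the tool from outside, world axes, zero at the start; "moment": the same for the moment, N m; "finger_gap": finger opening in m.
Only numpy, scipy, OpenCV 4.12 (cv2) and the standard library are available. Lean on these libraries where they do the work, as an engineer would, in place of code of your own. Each camera call takes 0.05 s, during which the arm holds its last target. There are 200 camera calls.

### The job

Fold the black ball grip of the dessert press's crank up until it stands fully upright, then use it to wind the crank clockwise (seen from above) until you feel the plate bite and the red collar under the crank starts to go round with it. Stop when the white tick on the collar has gone about a centimetre and never force it as far as two; let go with the grip still upright, and leave the dishes around it alone.

Things in the scene. Friction and masses are not known exactly. Their poses are not given: they have to be found in the camera images.
- press: The dessert press: a fixed white box (180 x 200 mm) with a green lid (196 x 216 mm, top 110 mm above the table). It does not move. Origin: centre of its underside, under the crank's axis. Winding the crank clockwise from above lowers a plate inside, unseen. The plate bears after 0.6 to 1.4 turns, a different amount each time that cannot be read beforehand, only felt or seen.
- hub (a point): Point on the upright axis of the crank, 134 mm above the table, level with the top of the arm. Steel hub 28 mm across; steel arm 14 mm wide, from 126 to 134 mm above the table, reaching 74 mm out. Winding takes about 0.11 N m (1.6 N at the grip) until the plate bears, then about 0.65 N m (9 N at the grip). Nothing springs back on letting go.
- pivot (a point): Centre of the hinge pin of the folding grip near the outer end of the crank arm, 70 mm out from the axis, 148 mm above the table. Seen from above, the direction from hub to here is the crank's present direction (any angle at the start). The pin is level and square to the arm.
- grip (a point): Centre of the black ball (26 mm in diameter) at the end of the folding grip, 45 mm from the pin; a neck 14 mm thick joins it to the pin. Ball and neck spin freely about the grip's length, so fingers can hold the ball without turning while the crank goes round. Folded, the grip lies level above the arm, pointing to the axis, the ball 148 mm up; upright, the ball's centre is 193 mm and its top 206 mm up.
- fold (a joint): Fold angle of the grip on its pin, rad: 0 lies flat along the arm, 1.571 stands fully upright against its stop. The hinge is stiff (about 0.08 N m, 2 N at the ball) and stays where it is left; pushing the upright grip towards the axis folds it again.
- mark (a point): White tick on the red collar that lies on the lid round the hub (90 mm across, top 116 mm above the table); the tick is 40 mm from the axis, 117.5 mm up. The collar starts at any angle and stays still until the plate bears; from then it goes round with the crank, 4 mm at the tick for each 7 mm at the grip.
- coupe1: Bystander, a stemmed glass dessert cup with fruit (90 mm wide, 67 mm high); origin at the centre of its underside. Leave it alone.
- coupe2: Bystander, a second such dessert cup; origin at the centre of its underside. Leave it alone.
- berry_bowl: Bystander, a white bowl of strawberries (112 mm wide, 48 mm high); origin at the centre of its underside. Leave it alone.
- spoon_bowl: Bystander, a white bowl (112 mm wide, 48 mm high) with a spoon leaning in it, its tip 85 mm up; origin at the centre of its underside. Leave it alone.

How it is judged:
By the outcome, as a careful person would: the job done as asked, in the order asked, and still so for the second after the job is handed in, with the robot touching nothing.
It also fails if it takes over 72 s, if anything falls off the work surface, if the arm or the gripper's body presses on something with over 40 N, if the wrist force passes 120 N, or if a joint passes its speed limit or range.

## Working session

There is one attempt and no reset: what is moved stays moved. The work goes in short steps, Python scripts to look and compute and a tool call to move; the robot and the scene stay as the last step left them, time stands still between calls to the robot, and variables do not carry over. Pictures are saved under pics/ and viewed, about 8 in all and at most 12, crops included, and the job is handed in when it is done.

Besides the shell and the picture viewer there is one more tool, called in YAML: its name, and indented under it one key for each argument. step_arm: Moves the arm, as the interface text tells. Its arguments: {"type":"object","properties":{"targets":{"type":"string"},"newtons":{"type":"number"}},"required":["targets"]}

```bash
mkdir -p pics
python3 - <<'E'
from rig import readout, optics, r
import cv2,numpy as np
o=readout.get_obs();print({k:np.round(v,3) for k,v in o.items()},r.grasp_offset)
a=[optics.camera(n) for n in("top","side")]
cv2.imwrite("pics/a.png",np.vstack([cv2.resize(x,(480,300),interpolation=cv2.INTER_AREA) for x in a])[:,:,::-1])
for t in["press","hub","pivot","grip","mark","coupe1","berry_bowl","spoon_bowl"]:
  for c in("top","side"):
    print(t,c,[(np.round(d["location"],3).tolist(),round(d["conf"],2)) for d in optics.landmark_of(c,t)[:3]])
E
```

```text
{'time_s': np.float64(0.0), 'qpos': array([ 0.981,  0.221,  1.528, -0.   ,  1.395, -0.126]), 'dq': array([-0.002, -0.   ,  0.001,  0.   ,  0.001, -0.002]), 'joint_torque': array([  0.   , -49.462, -38.737,   0.07 ,   0.057,  -0.   ]), 'tcp_pos': array([0.279, 0.558, 0.221]), 'orientation': array([-0.688,  0.689, -0.163,  0.162]), 'wrist_force': array([ 0.447, -0.958,  0.474]), 'moment': array([-0.021, -0.012, -0.001]), 'finger_gap': np.float64(0.087)} 0.0187
press top [([0.582, 0.031, -0.003], 0.76)]
press side [([0.581, 0.037, -0.001], 0.56)]
hub top [([0.581, 0.038, 0.135], 0.76)]
hub side [([0.577, 0.036, 0.133], 0.92)]
pivot top [([0.648, 0.055, 0.146], 0.75)]
pivot side [([0.648, 0.055, 0.151], 0.86)]
grip top [([0.607, 0.042, 0.149], 0.62)]
grip side [([0.607, 0.041, 0.146], 0.41)]
mark top [([0.603, 0.005, 0.116], 0.76)]
mark side [([0.608, 0.004, 0.113], 0.95)]
coupe1 top [([0.472, 0.22, -0.0], 0.82), ([0.738, -0.138, 0.001], 0.76)]
coupe1 side [([0.74, -0.141, 0.004], 0.81)]
berry_bowl top [([0.555, -0.188, 0.001], 0.88)]
berry_bowl side [([0.55, -0.19, 0.001], 0.56)]
spoon_bowl top [([0.619, 0.252, 0.001], 0.79)]
spoon_bowl side [([0.623, 0.245, -0.001], 0.86)]
```

View pics/a.png

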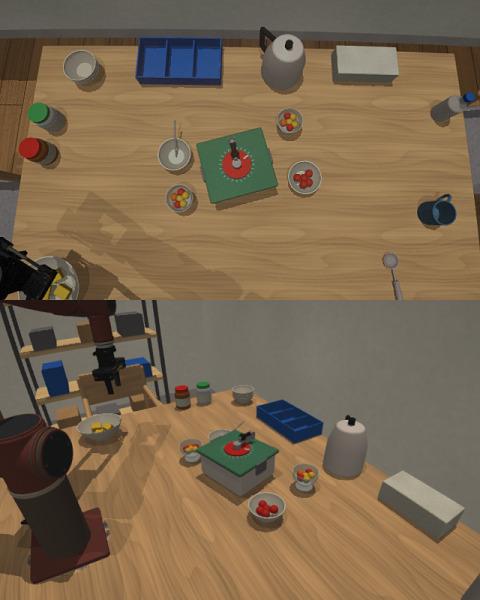

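The top view (480 px wide) shows the press at about (236,165), with the grip folded and the crank pointing up-left (+x) at (233,150). In the side view the press is at about (238,455). Next I'll refine the hub position and work out the tool axes.

```bash
cat > h.py <<'E'
from rig import readout, optics, r
import cv2,numpy as np
from scipy.spatial.transform import Rotation as R
def cam(n):
    p=optics.camera_params(n); K=np.array([[p["fx"],0,p["cx"]],[0,p["fy"],p["cy"]],[0,0,1.]])
    return K,np.array(p["distortion"],float),np.array(p["rvec"],float),np.array(p["tvec"],float)
def onz(n,uv,z):
    K,D,rv,t=cam(n); Rm=cv2.Rodrigues(rv)[0]
    q=cv2.undistortPoints(np.array(uv,float).reshape(-1,1,2),K,D)[:,0]
    d=np.c_[q,np.ones(len(q))]@Rm; c=-Rm.T@t
    return c+d*((z-c[2])/d[:,2])[:,None]
def proj(n,P):
    K,D,rv,t=cam(n); return cv2.projectPoints(np.array(P,float).reshape(-1,3),rv,t,K,D)[0][:,0]
def axes():
    o=readout.get_obs(); q=o["orientation"]; return o,R.from_quat([*q[1:],q[0]]).as_matrix()
def collar(n,im,z=.116):
    "collar centre: min circle of the red region projected onto its plane; tick: white pixels in it"
    u,v=proj(n,[.58,.036,z])[0].astype(int); m=np.zeros(im.shape[:2],bool); m[v-45:v+45,u-45:u+45]=1
    i=im.astype(int); red=(i[...,0]>90)&(i[...,0]>2*i[...,1])&(i[...,0]>2*i[...,2])&m
    y,x=np.nonzero(red); P=onz(n,np.c_[x,y],z)[:,:2].astype(np.float32)
    P=P[np.linalg.norm(P-[.58,.036],axis=1)<.055]
    return cv2.minEnclosingCircle(P*1000)
E
python3 - <<'E'
from h import *
o,A=axes();print("axes cols\n",A.round(3))
ims=[]
for n in("top","side"):
    im=optics.camera(n);print(n,collar(n,im))
    for t,z in(("grip",.148),("press",None)):
        g=optics.regions_of(n,t)
        if g and z:
            y,x=np.nonzero(g[0]["region"]);print(t,len(x),g[0]["conf"],onz(n,[[x.mean(),y.mean()]],z).round(4))
    u,v=proj(n,[.58,.036,.12])[0].astype(int)
    ims.append(cv2.resize(im[v-50:v+50,u-65:u+65],(780,600) and (520,400)))
cv2.imwrite("pics/b.png",cv2.resize(np.hstack(ims),(800,308))[:,:,::-1])
E
```

```text
axes cols
 [[ 0.894 -0.     0.447]
 [-0.447  0.     0.894]
 [-0.    -1.     0.   ]]
top ((577.952392578125, 34.520381927490234), 44.80084228515625)
grip 202 0.69 [[0.615  0.0439 0.148 ]]
side ((579.3726806640625, 36.56515884399414), 46.15242004394531)
grip 145 0.67 [[0.6194 0.0514 0.148 ]]
```

View pics/b.png

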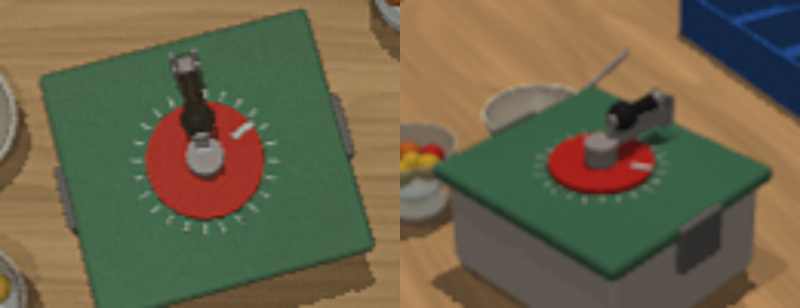

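The top crop shows the hub at (205,157), the ball at (197,122) and the pivot at (185,65), with the tick right of the crank at (242,130). The side crop agrees. I take the hub as (0.579,0.0355) and the crank direction as about 0.26 rad, and move above the ball with the jaws along the pin.

step_arm:
  targets: "3 0 -2 -0.05 1;8 0 -5 -0.15 1;13 0 -8 -0.25 1;18 0 -11 -0.35 1;23 0 -14 -0.45 1;28 0 -17 -0.55 1;33 0 -20 -0.65 1;38 0 -23 -0.72 1;43 0 -26 -0.72 1;47 0 -29 -0.72 1;50 0 -31 -0.72 1;52 0 -31.8 -0.72 1;52 0 -31.8 -0.72 1;52 0 -31.8 -0.72 1;52 0 -31.8 -0.72 1"
  newtons: 20

```text
time_s: 3.08
tcp_pos: [0.6019, 0.0433, 0.2226]
orientation: [0.701, -0.701, -0.091, 0.091]
wrist_force: [0.3, -0.1, 0.1]
finger_gap: 0.0871
```

Run:
```python
from h import *
o,A=axes();print(o["time_s"],o["tcp_pos"].round(4),o["wrist_force"].round(2),"\n",A.round(3))
H=np.array([.579,.0355]);b=H+.025*np.array([np.cos(.26),np.sin(.26)])
d=np.r_[b,.148-.0187+.002]-o["tcp_pos"];print("shift cm",(A.T@d*100).round(2))
im=optics.camera("side");u,v=proj("side",[.58,.036,.14])[0].astype(int)
for t in("grip","pivot"):print(t,[(np.round(d["location"],3).tolist(),round(d["conf"],2)) for c in("top","side") for d in (optics.landmark_of(c,t) if c=="side" or optics.camera(c) is not None else [])[:2]])
cv2.imwrite("pics/c.png",cv2.resize(im[v-70:v+50,u-80:u+80],(640,480))[:,:,::-1])
```

```text
3.075 [0.6019 0.0433 0.2226] [ 0.28 -0.07  0.06] 
 [[ 0.967 -0.    -0.255]
 [ 0.255  0.     0.967]
 [-0.    -1.     0.   ]]
shift cm [ 0.08  9.13 -0.17]
grip [([0.608, 0.044, 0.15], 0.52)]
pivot [([0.604, 0.005, 0.116], 0.53), ([0.643, 0.056, 0.15], 0.93)]
```

View pics/c.png

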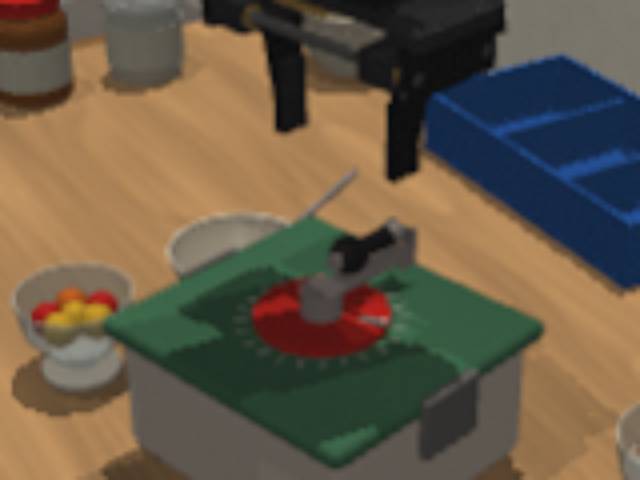

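The fingers (tips at about (290,125) and (400,170)) straddle the folded ball at (347,250), so I'll descend and close.

step_arm:
  targets: "0.2 2 -0.1 0 1;0.2 4 -0.1 0 1;0.2 6 -0.1 0 1;0.2 7.5 -0.1 0 1;0.2 8.5 -0.1 0 1;0.2 9.1 -0.1 0 1;0.2 9.1 -0.1 0 1;0.2 9.1 -0.1 0 0.4;0.2 9.1 -0.1 0 0.4;0.2 9.1 -0.1 0 0.2;0.2 9.1 -0.1 0 0.2;0.2 9.1 -0.1 0 0.2;0.2 9.1 -0.1 0 0.2"
  newtons: 12

```text
time_s: 5.05
tcp_pos: [0.6046, 0.0415, 0.1315]
orientation: [-0.701, 0.701, 0.09, -0.09]
wrist_force: [0.8, -0.4, 0.4]
finger_gap: 0.0351
```

step_arm:
  targets: "0 0 0 0 0.2;0 0 0 0 0.2;0 0 0 0 0.2;0 0 0 0 0.2"
  newtons: 20

```text
time_s: 5.55
tcp_pos: [0.6044, 0.0419, 0.1314]
orientation: [0.702, -0.701, -0.09, 0.09]
wrist_force: [0.2, 4.0, 0.3]
finger_gap: 0.0244
```

Run:
```python
from h import *
o,A=axes();print(o["tcp_pos"].round(4),o["wrist_force"].round(2),A.round(3)[:,0])
im=optics.camera("side");u,v=proj("side",[.58,.036,.14])[0].astype(int)
cv2.imwrite("pics/d.png",cv2.resize(im[v-60:v+40,u-60:u+60],(720,600))[:,:,::-1])
```

```text
[0.6044 0.0419 0.1314] [0.2  3.98 0.28] [ 0.967  0.254 -0.   ]
```

View pics/d.png

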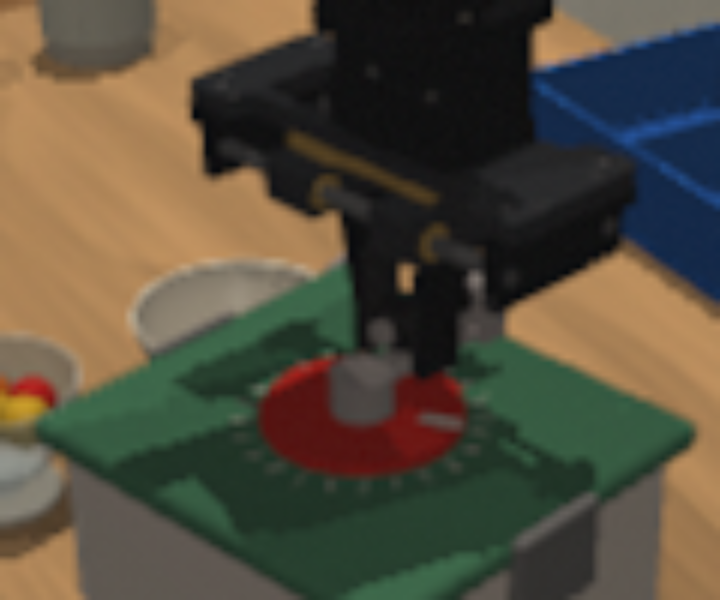

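The fingers hold the ball just above the collar (hub at (362,390), tick at (440,420)). Next I fold it up along the 45 mm arc.

step_arm:
  targets: "0.07 -0.78 0 0 0.2;0.27 -1.54 0 0 0.2;0.6 -2.25 0 0 0.2;1.05 -2.89 0 0 0.2;1.61 -3.45 0 0 0.2;2.25 -3.9 0 0 0.2;2.96 -4.23 0 0 0.2;3.72 -4.43 0 0 0.2;4.3 -4.5 0 0 0.2;4.6 -4.5 0 0 0.2;4.6 -4.5 0 0 0.2;4.6 -4.5 0 0 0.2"
  newtons: 25

```text
time_s: 7.1
tcp_pos: [0.6503, 0.0526, 0.1778]
orientation: [-0.701, 0.702, 0.091, -0.089]
wrist_force: [-2.4, -3.3, 5.6]
finger_gap: 0.0247
```

Run:
```python
from h import *
o,A=axes();print(o["tcp_pos"].round(4),o["wrist_force"].round(2),o["finger_gap"],A.round(3)[:,0])
print(np.linalg.norm(o["tcp_pos"][:2]-[.579,.0355]))
im=optics.camera("side");u,v=proj("side",[.6,.036,.16])[0].astype(int)
cv2.imwrite("pics/e.png",cv2.resize(im[v-60:v+40,u-60:u+60],(720,600))[:,:,::-1])
```

```text
[0.6503 0.0526 0.1778] [-2.41 -3.31  5.6 ] 0.02471906247842091 [0.967 0.253 0.003]
0.0732807627004811
```

View pics/e.png

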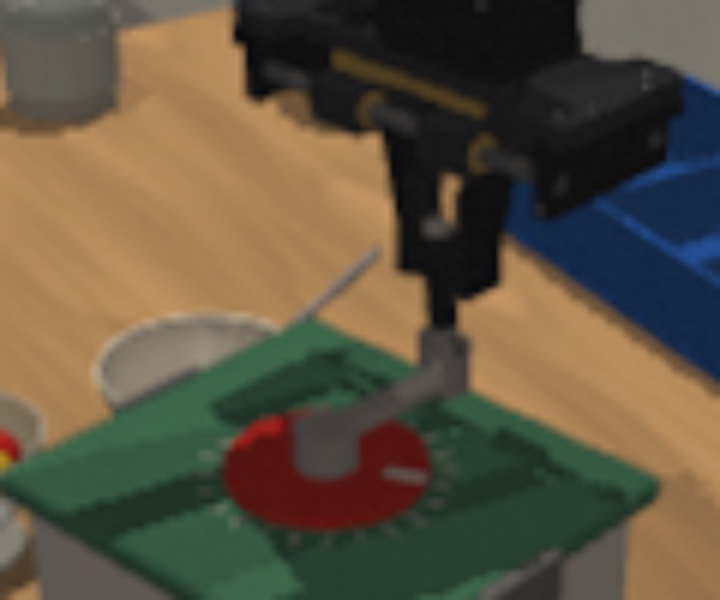

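The grip now looks upright, with the neck vertical at (443,300) above the pin at (443,350). To check for the stop, I'll pull outward slightly.

step_arm:
  targets: "0.1 -0.1 0 0 0.2;0.2 -0.1 0 0 0.2;0.2 -0.1 0 0 0.2;0.2 -0.1 0 0 0.2"

```text
time_s: 7.65
tcp_pos: [0.6511, 0.0536, 0.1777]
orientation: [-0.701, 0.701, 0.09, -0.09]
wrist_force: [-4.4, -2.3, 5.2]
finger_gap: 0.0246
```

Run:
```python
from h import *
o,A=axes();print(o["tcp_pos"].round(4),o["wrist_force"].round(2))
for n in("top","side"):
  im=optics.camera(n);print(collar(n,im))
  for t in("hub","pivot","grip","mark"):print(n,t,[(np.round(d["location"],4).tolist(),round(d["conf"],2)) for d in optics.landmark_of(n,t)[:2]])
```

```text
[0.6511 0.0536 0.1777] [-4.37 -2.26  5.23]
((576.8930053710938, 41.65110397338867), 49.552696228027344)
top hub [([0.5803, 0.0351, 0.1344], 0.98)]
top pivot [([0.6476, 0.0559, 0.146], 0.65)]
top grip [([0.6492, 0.0527, 0.1923], 0.55)]
top mark [([0.6052, 0.0059, 0.1164], 0.71)]
((576.0508422851562, 37.37022018432617), 46.559486389160156)
side hub [([0.5828, 0.0389, 0.1327], 0.58)]
side pivot [([0.6451, 0.055, 0.1482], 0.79)]
side grip [([0.6465, 0.0484, 0.1919], 0.56)]
side mark []
```

```bash
cat >> h.py <<'E'
def rows(start,a,b,n,hold=2,R=7.2,x0=7.1):
    "rows for winding from psi=a to b (deg), start = commanded (x,z) cm so far"
    w=[(R*np.cos(p)-x0-start[0],R*np.sin(p)-start[1]) for p in np.radians(np.linspace(a,b,n+1)[1:])]
    w+=[w[-1]]*hold; print(";".join(f"{x:.2f} 0 {z:.2f} 0 0.2" for x,z in w)); print("cmd end",np.add(start,np.round(w[-1],2)))
def look(x0=None):
    "forces in radial/tangential(clockwise) directions, ball pos from hub"
    o,A=axes(); H=np.array([.580,.0358]); p=o["tcp_pos"][:2]-[.0034,-.0004]-H; e=p/np.linalg.norm(p); t=np.array([e[1],-e[0]])
    f=o["wrist_force"]; print("t",o["time_s"],"r",np.linalg.norm(p).round(4),"psi",np.degrees(np.arctan2(p[1],p[0])-.258).round(1)%-360,"Fr",(f[:2]@e).round(1),"Ft",(f[:2]@t).round(1),"Fz",f[2].round(1))
E
python3 -c "
from h import *
look();rows((0,0),0,-90,11)"
```

```text
t 8.15 r 0.0701 psi -359.7 Fr -3.7 Ft 1.0 Fz 4.4
0.03 0 -1.02 0 0.2;-0.19 0 -2.03 0 0.2;-0.55 0 -2.99 0 0.2;-1.04 0 -3.89 0 0.2;-1.66 0 -4.71 0 0.2;-2.39 0 -5.44 0 0.2;-3.21 0 -6.06 0 0.2;-4.11 0 -6.55 0 0.2;-5.07 0 -6.91 0 0.2;-6.08 0 -7.13 0 0.2;-7.10 0 -7.20 0 0.2;-7.10 0 -7.20 0 0.2;-7.10 0 -7.20 0 0.2
cmd end [-7.1 -7.2]
```

step_arm:
  targets: "0.03 0 -1.02 0 0.2;-0.19 0 -2.03 0 0.2;-0.55 0 -2.99 0 0.2;-1.04 0 -3.89 0 0.2;-1.66 0 -4.71 0 0.2;-2.39 0 -5.44 0 0.2;-3.21 0 -6.06 0 0.2;-4.11 0 -6.55 0 0.2;-5.07 0 -6.91 0 0.2;-6.08 0 -7.13 0 0.2;-7.1 0 -7.2 0 0.2;-7.1 0 -7.2 0 0.2;-7.1 0 -7.2 0 0.2"

```text
time_s: 9.78
tcp_pos: [0.6, -0.0317, 0.1774]
orientation: [0.703, -0.7, -0.09, 0.091]
wrist_force: [-2.5, 8.9, 5.0]
finger_gap: 0.0243
```

Run:
```python
from h import *
look();rows((-7.1,-7.2),-90,-160,9)
im=optics.camera("side");u,v=proj("side",[.6,.02,.16])[0].astype(int)
cv2.imwrite("pics/f.png",cv2.resize(im[v-60:v+40,u-60:u+60],(720,600))[:,:,::-1])
```

```text
t 9.775 r 0.0691 psi -90.9 Fr -9.2 Ft 0.3 Fz 5.0
-0.97 0 0.07 0 0.2;-1.93 0 0.26 0 0.2;-2.85 0 0.59 0 0.2;-3.72 0 1.04 0 0.2;-4.52 0 1.60 0 0.2;-5.24 0 2.26 0 0.2;-5.86 0 3.01 0 0.2;-6.37 0 3.84 0 0.2;-6.77 0 4.74 0 0.2;-6.77 0 4.74 0 0.2;-6.77 0 4.74 0 0.2
cmd end [-13.87  -2.46]
```

View pics/f.png

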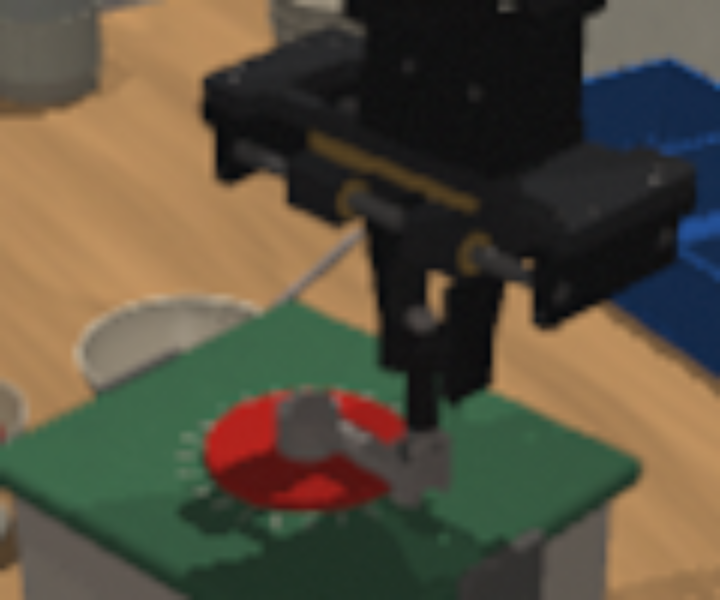

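The grip is upright and the crank has wound 90°, with the arm at (380,450). The outward bias is a bit high (9 N), so I'm reducing the radius slightly.

```bash
python3 -c "
from h import *
rows((-7.1,-7.2),-90,-160,9,R=7.1)"
```

```text
-0.96 0 0.17 0 0.2;-1.90 0 0.36 0 0.2;-2.81 0 0.68 0 0.2;-3.67 0 1.12 0 0.2;-4.46 0 1.67 0 0.2;-5.16 0 2.33 0 0.2;-5.78 0 3.07 0 0.2;-6.28 0 3.89 0 0.2;-6.67 0 4.77 0 0.2;-6.67 0 4.77 0 0.2;-6.67 0 4.77 0 0.2
cmd end [-13.77  -2.43]
```

step_arm:
  targets: "-0.96 0 0.17 0 0.2;-1.9 0 0.36 0 0.2;-2.81 0 0.68 0 0.2;-3.67 0 1.12 0 0.2;-4.46 0 1.67 0 0.2;-5.16 0 2.33 0 0.2;-5.78 0 3.07 0 0.2;-6.28 0 3.89 0 0.2;-6.67 0 4.77 0 0.2;-6.67 0 4.77 0 0.2;-6.67 0 4.77 0 0.2"

```text
time_s: 11.2
tcp_pos: [0.5264, -0.003, 0.1777]
orientation: [0.702, -0.7, -0.093, 0.088]
wrist_force: [8.4, 7.4, -2.7]
finger_gap: 0.0242
```

Run:
```python
from h import *
look()
rows((-13.77,-2.43),-160,-206,6,R=7.1)
for n in("side","top"):
  optics.camera(n)
  for t in("grip","pivot","mark"):print(n,t,[(np.round(d["location"],4).tolist(),round(d["conf"],2)) for d in optics.landmark_of(n,t)[:2]])
```

```text
t 11.2 r 0.0688 psi -160.8 Fr -11.1 Ft 1.4 Fz -2.7
-0.27 0 0.91 0 0.2;-0.41 0 1.85 0 0.2;-0.42 0 2.80 0 0.2;-0.31 0 3.74 0 0.2;-0.07 0 4.66 0 0.2;0.29 0 5.54 0 0.2;0.29 0 5.54 0 0.2;0.29 0 5.54 0 0.2
cmd end [-13.48   3.11]
side grip [([0.5201, -0.0046, 0.1927], 0.47)]
side pivot [([0.5194, -0.0028, 0.15], 0.54)]
side mark [([0.6058, 0.0023, 0.1145], 0.68)]
top grip []
top pivot [([0.7444, -0.1401, -0.0003], 0.37)]
top mark []
```

```bash
python3 -c "
from h import *
rows((-13.77,-2.43),-160,-206,6,R=7.05,x0=6.95)"
```

```text
-0.07 0 0.92 0 0.2;-0.21 0 1.86 0 0.2;-0.22 0 2.80 0 0.2;-0.11 0 3.73 0 0.2;0.13 0 4.65 0 0.2;0.48 0 5.52 0 0.2;0.48 0 5.52 0 0.2;0.48 0 5.52 0 0.2
cmd end [-13.29   3.09]
```

step_arm:
  targets: "-0.07 0 0.92 0 0.2;-0.21 0 1.86 0 0.2;-0.22 0 2.8 0 0.2;-0.11 0 3.73 0 0.2;0.13 0 4.65 0 0.2;0.48 0 5.52 0 0.2;0.48 0 5.52 0 0.2;0.48 0 5.52 0 0.2"

```text
time_s: 12.6
tcp_pos: [0.515, 0.0502, 0.1777]
orientation: [0.702, -0.701, -0.091, 0.09]
wrist_force: [4.3, 0.4, 2.6]
finger_gap: 0.0243
```

Run:
```python
from h import *
look()
print(np.round([(7.05*np.cos(p)-6.95,7.05*np.sin(p)) for p in np.radians(-206-14*np.arange(23))],2).tolist())
```

```text
t 12.6 r 0.07 psi -207.0 Fr -4.1 Ft 1.3 Fz 2.6
[[-13.29, 3.09], [-12.35, 4.53], [-11.09, 5.7], [-9.59, 6.54], [-7.93, 6.98], [-6.21, 7.01], [-4.54, 6.62], [-3.01, 5.84], [-1.71, 4.72], [-0.73, 3.31], [-0.11, 1.71], [0.1, 0.0], [-0.11, -1.71], [-0.73, -3.31], [-1.71, -4.72], [-3.01, -5.84], [-4.54, -6.62], [-6.21, -7.01], [-7.93, -6.98], [-9.59, -6.54], [-11.09, -5.7], [-12.35, -4.53], [-13.29, -3.09]]
```

Run:
```python
import numpy as np
f=lambda d:np.array([7.05*np.cos(np.radians(d))-6.95,7.05*np.sin(np.radians(d))]).round(2)
for k in range(21):
    a=-206-14*k;s=f(a);p=np.radians(a-14)+.258
    print(a-14,";".join("%.2f 0 %.2f 0 0.2"%tuple(f(a-d)-s) for d in(4.7,9.4,14)),"t",np.round([np.sin(p),-np.cos(p)],2))
```

```text
-220 0.28 0 0.51 0 0.2;0.59 0 0.99 0 0.2;0.94 0 1.44 0 0.2 t [0.43 0.9 ]
-234 0.39 0 0.43 0 0.2;0.81 0 0.82 0 0.2;1.26 0 1.17 0 0.2 t [0.63 0.77]
-248 0.48 0 0.32 0 0.2;0.98 0 0.60 0 0.2;1.50 0 0.84 0 0.2 t [0.8 0.6]
-262 0.54 0 0.19 0 0.2;1.10 0 0.34 0 0.2;1.66 0 0.44 0 0.2 t [0.92 0.39]
-276 0.57 0 0.06 0 0.2;1.15 0 0.07 0 0.2;1.72 0 0.03 0 0.2 t [0.99 0.15]
-290 0.57 0 -0.08 0 0.2;1.13 0 -0.21 0 0.2;1.67 0 -0.39 0 0.2 t [ 1.   -0.09]
-304 0.54 0 -0.22 0 0.2;1.05 0 -0.48 0 0.2;1.53 0 -0.78 0 0.2 t [ 0.94 -0.33]
-318 0.47 0 -0.34 0 0.2;0.90 0 -0.72 0 0.2;1.30 0 -1.12 0 0.2 t [ 0.84 -0.55]
-332 0.37 0 -0.45 0 0.2;0.70 0 -0.92 0 0.2;0.98 0 -1.41 0 0.2 t [ 0.68 -0.73]
-346 0.26 0 -0.52 0 0.2;0.46 0 -1.06 0 0.2;0.62 0 -1.60 0 0.2 t [ 0.48 -0.88]
-360 0.12 0 -0.57 0 0.2;0.19 0 -1.14 0 0.2;0.21 0 -1.71 0 0.2 t [ 0.26 -0.97]
-374 -0.02 0 -0.58 0 0.2;-0.09 0 -1.15 0 0.2;-0.21 0 -1.71 0 0.2 t [ 0.01 -1.  ]
-388 -0.16 0 -0.55 0 0.2;-0.37 0 -1.09 0 0.2;-0.62 0 -1.60 0 0.2 t [-0.23 -0.97]
-402 -0.29 0 -0.50 0 0.2;-0.62 0 -0.97 0 0.2;-0.98 0 -1.41 0 0.2 t [-0.46 -0.89]
-416 -0.40 0 -0.41 0 0.2;-0.84 0 -0.79 0 0.2;-1.30 0 -1.12 0 0.2 t [-0.66 -0.75]
-430 -0.49 0 -0.31 0 0.2;-1.01 0 -0.57 0 0.2;-1.53 0 -0.78 0 0.2 t [-0.82 -0.57]
-444 -0.55 0 -0.18 0 0.2;-1.11 0 -0.31 0 0.2;-1.67 0 -0.39 0 0.2 t [-0.93 -0.35]
-458 -0.58 0 -0.04 0 0.2;-1.16 0 -0.03 0 0.2;-1.72 0 0.03 0 0.2 t [-0.99 -0.12]
-472 -0.57 0 0.10 0 0.2;-1.13 0 0.25 0 0.2;-1.66 0 0.44 0 0.2 t [-0.99  0.13]
-486 -0.53 0 0.24 0 0.2;-1.03 0 0.52 0 0.2;-1.50 0 0.84 0 0.2 t [-0.93  0.36]
-500 -0.46 0 0.36 0 0.2;-0.88 0 0.75 0 0.2;-1.26 0 1.17 0 0.2 t [-0.82  0.58]
```

step_arm:
  targets: "0.28 0 0.51 0 0.2;0.59 0 0.99 0 0.2;0.94 0 1.44 0 0.2"
  newtons: 30

```text
time_s: 12.98
tcp_pos: [0.52, 0.0663, 0.1777]
orientation: [-0.701, 0.701, 0.09, -0.091]
wrist_force: [2.2, -2.5, 5.2]
finger_gap: 0.0239
```

step_arm:
  targets: "0.39 0 0.43 0 0.2;0.81 0 0.82 0 0.2;1.26 0 1.17 0 0.2"

```text
time_s: 13.35
tcp_pos: [0.5289, 0.0812, 0.1776]
orientation: [0.701, -0.701, -0.09, 0.091]
wrist_force: [-0.7, -1.6, 7.1]
finger_gap: 0.0242
```

step_arm:
  targets: "0.46 0 0.37 0 0.2;0.94 0 0.7 0 0.2;1.45 0 0.98 0 0.2"

```text
time_s: 13.72
tcp_pos: [0.5407, 0.0937, 0.1776]
orientation: [-0.701, 0.702, 0.09, -0.091]
wrist_force: [0.5, -4.9, 4.4]
finger_gap: 0.0242
```

step_arm:
  targets: "0.54 0 0.19 0 0.2;1.1 0 0.34 0 0.2;1.66 0 0.44 0 0.2"

```text
time_s: 14.1
tcp_pos: [0.5553, 0.1025, 0.1776]
orientation: [-0.701, 0.701, 0.09, -0.091]
wrist_force: [0.2, -2.5, 6.4]
finger_gap: 0.0239
```

step_arm:
  targets: "0.57 0 0.06 0 0.2;1.15 0 0.08 0 0.2;1.72 0 0.05 0 0.2"

```text
time_s: 14.48
tcp_pos: [0.5716, 0.1077, 0.1777]
orientation: [0.701, -0.701, -0.09, 0.091]
wrist_force: [-1.7, -1.5, 6.8]
finger_gap: 0.0246
```

step_arm:
  targets: "0.57 0 -0.05 0 0.2;1.14 0 -0.15 0 0.2;1.69 0 -0.31 0 0.2"

```text
time_s: 14.85
tcp_pos: [0.5865, 0.1092, 0.1772]
orientation: [0.702, -0.701, -0.088, 0.093]
wrist_force: [-8.8, -0.7, 11.2]
finger_gap: 0.0238
```

Tangential force jumped to about 9 N, which is the bite. I'll measure the tick before moving further.

Run:
```python
from h import *
look(); ims=[]
H=np.array([.580,.0358])
for n in("top","side"):
  im=optics.camera(n)
  print([(np.round(d["location"],4).tolist(),round(d["conf"],2),np.degrees(np.arctan2(*(np.array(d["location"])[:2]-H)[::-1])).round(1)) for d in optics.landmark_of(n,"mark")[:2]])
  u,v=proj(n,[.6,.01,.117])[0].astype(int); ims.append(cv2.resize(im[v-35:v+35,u-40:u+40],(400,350)))
cv2.imwrite("pics/g.png",np.hstack(ims)[:,:,::-1])
```

```text
t 14.85 r 0.0739 psi -287.2 Fr -1.0 Ft -8.8 Fz 11.2
[([0.6006, 0.0055, 0.1202], 0.76, np.float64(-55.8))]
[([0.6053, 0.0028, 0.1168], 0.69, np.float64(-52.5))]
```

View pics/g.png

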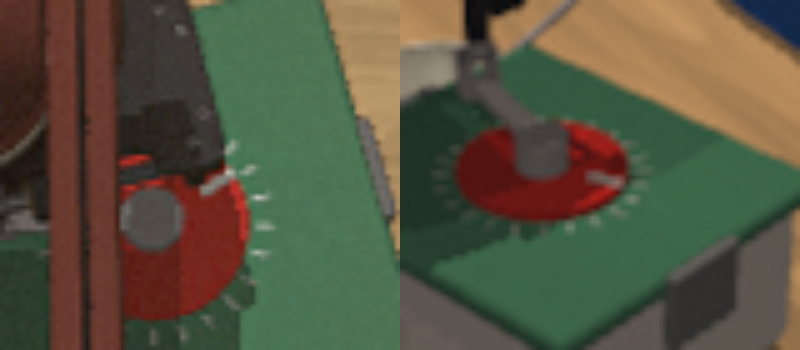

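The tick shows at (217,183) in the top crop and (605,180) in the side crop. I'll compare it with the pre-bite side crops (e.png tick at about (405,475)) through the calibration.

```bash
cat >> h.py <<'E'
def tick(n,im,uv0=(0,0),H=(.580,.0358)):
    "tick angle (deg) from near-white pixels on the collar, 28..44 mm out; uv0 = pixel of the picture's corner"
    v,u=np.mgrid[:im.shape[0],:im.shape[1]]; P=onz(n,np.c_[u.ravel()+uv0[0],v.ravel()+uv0[1]],.1175)[:,:2]-H
    i=im.reshape(-1,3).astype(float); rr=np.hypot(*P.T); an=np.degrees(np.arctan2(P[:,1],P[:,0]))
    m=(rr>.03)&(rr<.0425)&(an<-30)&(an>-110); w=np.clip(i[:,1]+i[:,2]-np.median((i[:,1]+i[:,2])[m])-90,0,None)*m
    return round((w@an)/max(w.sum(),1),2),round((w@rr)/max(w.sum(),1)*1000,1),int((w>0).sum())
E
python3 - <<'E'
from h import *
def old(f,P,dx,dy,w,h,c=None):
    im=cv2.imread(f)[:,:,::-1]
    if c: im=im[:,c[0]:c[1]]
    u,v=proj(*P)[0].astype(int); return tick(P[0],cv2.resize(im,(w,h),interpolation=cv2.INTER_AREA),(u-dx,v-dy))
print("b top",old("pics/b.png",("top",[.58,.036,.12]),65,50,130,100,(0,400)))
print("b side",old("pics/b.png",("side",[.58,.036,.12]),65,50,130,100,(400,800)))
print("c side",old("pics/c.png",("side",[.58,.036,.14]),80,70,160,120))
print("e side",old("pics/e.png",("side",[.6,.036,.16]),60,60,120,100))
for n in("top","side"):print("now",n,tick(n,optics.camera(n)))
E
```

```text
b top (np.float64(-53.91), np.float64(36.7), 13)
b side (np.float64(-45.88), np.float64(35.6), 10)
c side (np.float64(-45.39), np.float64(37.3), 10)
e side (np.float64(-48.11), np.float64(36.4), 6)
now top (np.float64(-59.32), np.float64(36.9), 12)
now side (np.float64(-53.85), np.float64(37.5), 9)
```

The tick has moved about 6.5°, or 4.5 mm. I'll advance a further 7 mm or so at the grip.

step_arm:
  targets: "0.22 0 -0.08 0 0.2;0.44 0 -0.17 0 0.2;0.65 0 -0.27 0 0.2;0.65 0 -0.27 0 0.2"
  newtons: 35

```text
time_s: 15.65
tcp_pos: [0.5935, 0.1087, 0.1773]
orientation: [0.702, -0.701, -0.088, 0.093]
wrist_force: [-9.1, -0.2, 10.8]
finger_gap: 0.0241
```

Run:
```python
from h import *
look()
for n in("top","side"):print("now",n,tick(n,optics.camera(n)))
```

```text
t 15.65 r 0.074 psi -292.6 Fr -1.4 Ft -9.0 Fz 10.8
now top (np.float64(-65.49), np.float64(36.2), 12)
now side (np.float64(-60.23), np.float64(36.9), 7)
```

The tick is now about 9 mm round in total. I'll nudge it slightly further while pulling outward to make sure the grip sits on its upright stop.

step_arm:
  targets: "0.1 0 0 0 0.2;0.15 0 0.1 0 0.2;0.18 0 0.2 0 0.2;0.18 0 0.2 0 0.2"

```text
time_s: 16.25
tcp_pos: [0.5944, 0.1094, 0.1769]
orientation: [-0.701, 0.702, 0.088, -0.093]
wrist_force: [-10.0, -5.6, 11.2]
finger_gap: 0.0244
```

Run:
```python
from h import *
look()
for n in("top","side"):
  im=optics.camera(n);print("now",n,tick(n,im))
u,v=proj("side",[.58,.06,.16])[0].astype(int)
cv2.imwrite("pics/h.png",cv2.resize(im[v-50:v+50,u-60:u+60],(720,600))[:,:,::-1])
```

```text
t 16.25 r 0.0748 psi -293.2 Fr -7.0 Ft -9.1 Fz 11.2
now top (np.float64(-65.82), np.float64(36.1), 12)
now side (np.float64(-59.35), np.float64(37.7), 8)
```

View pics/h.png

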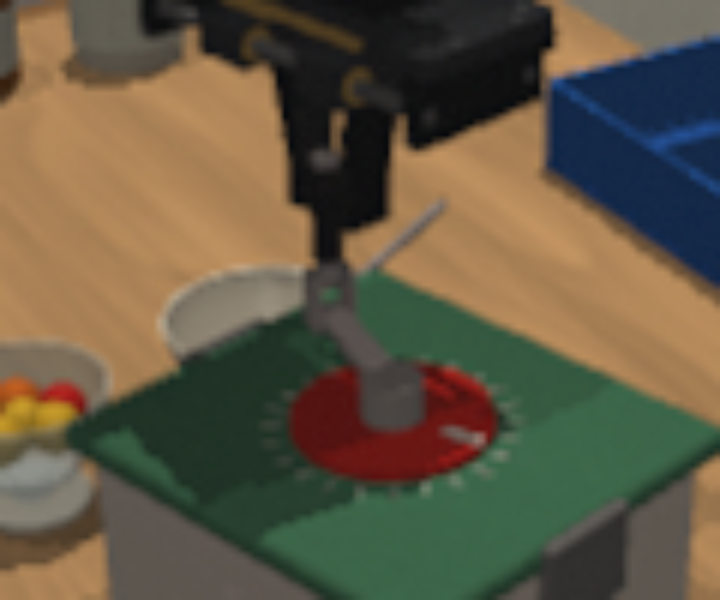

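The grip is upright: neck vertical at (328,235), and a 7 N outward pull is held by the stop. I'll add one final small nudge, then release and lift straight up.

step_arm:
  targets: "0.08 0 -0.03 0 0.2;0.15 0 -0.08 0 0.2;0.15 0 -0.12 0 0.2;0.12 0 -0.12 0 0.2;0.12 0 -0.12 0 0.35;0.12 0 -0.12 0 0.5;0.12 0 -0.12 0 0.7;0.12 0 -0.12 0 0.7;0.12 0 -0.12 0 0.7;0.12 0 -0.12 0 0.7;0.12 0 -0.12 0 0.7;0.12 0 -0.12 0 0.7"

```text
time_s: 17.85
tcp_pos: [0.5991, 0.109, 0.1775]
orientation: [0.701, -0.701, -0.09, 0.09]
wrist_force: [0.5, 0.2, -0.4]
finger_gap: 0.0606
```

step_arm:
  targets: "0 -2 0 0 0.7;0 -4 0 0 0.7;0 -7 0 0 0.7;0 -10 0 0 0.7;0 -13 0 0 0.7;-4 -14 4 0 0.7;-8 -14 8 0 0.7;-8 -14 8 0 0.7;-8 -14 8 0 0.7"

```text
time_s: 18.98
tcp_pos: [0.5021, 0.1661, 0.3193]
orientation: [-0.701, 0.701, 0.092, -0.089]
wrist_force: [0.4, 0.1, 0.1]
finger_gap: 0.061
```

Run:
```python
from h import *
o,A=axes();print(o["time_s"],o["tcp_pos"].round(3),o["wrist_force"].round(2));ims=[]
for n in("top","side"):
  im=optics.camera(n);print("now",n,tick(n,im))
  for t in("grip","pivot","mark","coupe1","berry_bowl","spoon_bowl"):print(t,[(np.round(d["location"],3).tolist(),round(d["conf"],2)) for d in optics.landmark_of(n,t)[:2]])
  u,v=proj(n,[.58,.05,.14])[0].astype(int);ims.append(cv2.resize(im[v-50:v+50,u-50:u+50],(400,400)))
cv2.imwrite("pics/i.png",np.hstack(ims)[:,:,::-1])
```

```text
18.975 [0.502 0.166 0.319] [0.37 0.1  0.12]
now top (np.float64(-67.12), np.float64(36.2), 13)
grip []
pivot [([0.588, 0.106, 0.147], 0.57)]
mark [([0.595, 0.001, 0.12], 0.55)]
coupe1 [([0.741, -0.134, -0.001], 0.64), ([0.471, 0.221, 0.0], 0.51)]
berry_bowl [([0.555, -0.193, 0.002], 0.68)]
spoon_bowl []
now side (np.float64(-60.78), np.float64(36.1), 9)
grip [([0.589, 0.105, 0.195], 0.59)]
pivot [([0.585, 0.109, 0.15], 0.77), ([0.622, 0.248, 0.001], 0.73)]
mark [([0.552, -0.189, 0.002], 0.72), ([0.6, 0.001, 0.116], 0.65)]
coupe1 [([0.744, -0.138, 0.003], 0.96), ([0.474, 0.219, -0.0], 0.58)]
berry_bowl [([0.55, -0.189, 0.001], 0.66)]
spoon_bowl [([0.62, 0.247, -0.002], 0.5), ([0.599, -0.002, 0.114], 0.45)]
```

View pics/i.png

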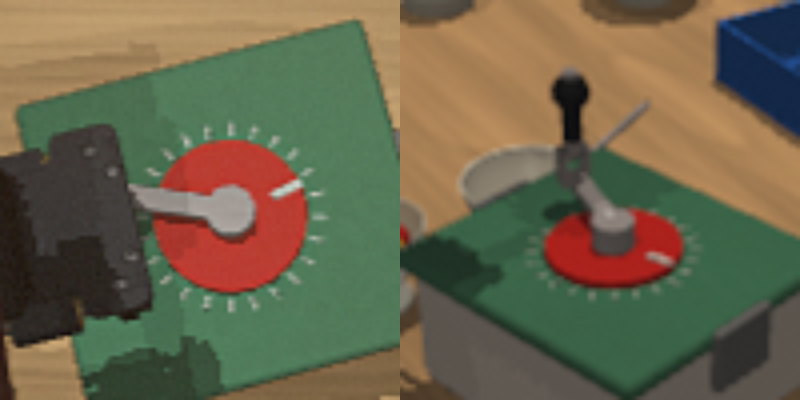

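The ball stands vertically above the pin ((570,90) over (572,165)), and the tick has moved about 13–14°, or 9–10 mm. The dishes that were seen are where they started, and the robot is clear of everything.

```bash
python3 -c "
from rig import r
print(r.sign_off())"
```

```text
the job is handed in; nothing more can be done
None
```

I folded the grip up against its stop and wound the crank clockwise about 0.8 turn, until the plate bit. I then carried on until the white tick had gone about a centimetre, let go and lifted clear. The job was handed in at about 19 s of the 72 s allowed.

- **Bite:** the drag at the grip rose from about 2 N to 9 N, and the red collar began to move.
- **Tick travel:** the top camera gives about 9.2 mm and the side camera about 10 mm. The two agree on travel to about 1 mm, though their absolute tick angles differ by about 6°, which I put down to calibration or a small error in the hub position.
- **Grip upright:** just before release the stop held a 7 N outward pull. Afterwards the last side picture shows the ball vertically above the pin, at about 195 mm up.
- **Dishes:** the two cups and both bowls were found within a few mm of where they started. The top camera did not report the spoon bowl or the ball at the end, probably because the gripper was in the way; the side camera found both.
- **Robot:** it was touching nothing at the end, with the wrist force near zero.

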